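Third hand at the rack dock: press the insert against the sprung stop

TASK

Be my third hand at the sample dock: pick up the tube insert with the yellow rib, set it down flat in the dock's channel clear of the sprung stop, then slide it along the channel against the stop's pad until the black pointer stands in the green zone of its scale (a steady push of about 8 N), so its screw holes line up and I can fasten it. Finish while you are still holding it pressed there, pointer steady in the green; do not let go, and never run the pointer hard into the end of the red. Leave the blue-ribbed insert, the tube rack, the scanner, the screwdriver and the screw tray where they are.

Things in the scene. Friction and masses are not known exactly. Their poses are not given: they have to be found in the camera images.
- insert_yellow: The insert to hold: white plastic block 64 (x) x 110 (y) x 32 mm, about 0.3 kg, with wells in its top and an upright YELLOW grip rib 14 (x) x 60 (y) x 34 mm in the middle of it (rib top 66 mm above the underside). Origin: centre of the underside; z up, y along length and rib. Same both ways round. Starts loose on the bench; grip the rib across x from above.
- insert_blue: An insert of the same shape with a BLUE rib; not to be used, leave it alone. Origin: centre of the underside. The two inserts may have swapped places.
- dock: Fixed dock: aluminium base 110 (x) x 250 (y) x 12 mm. Origin on the bench under the channel; z up; y along the channel TOWARDS the sprung stop. Channel floor at z = 12 mm; dark side guides 72 mm apart, 15 mm above the floor, flared at the top, from y = -120 to +70 mm. Grey stop housing at y = 86 to 126 mm, 90 mm wide, up to z = 60 mm; scale on top: white, green, red, going away from the channel.
- stop_pad: Black rubber pad of the stop, 60 (x) x 10 (y) x 38 (z) mm, facing the dock's -y; carries the black pointer bar lying across the scale. Origin: centre of its front face, 36 mm above the bench; unpressed it is at dock y = +55 mm (an insert just touching it has its origin at dock y = 0). Axes as the dock's.
- stop (a joint): How far the pad is pushed in, m: 0 free, hard stop at 0.020. Spring 0.7 N per mm, no preload, so it pushes the insert back if let go. Pointer in the white from 0 to 0.009, green from 0.009 to 0.015 (6.3 to 10.5 N), red beyond.
- tube_rack: White foam rack of yellow-capped tubes, 92 x 144 mm, 118 mm high, loose; leave alone. Origin: centre of the underside.
- screw_tray: Steel tray with brass thumbscrews, 90 x 120 x 28 mm, loose; leave alone. Origin: centre of the underside.
- screwdriver: Green-handled screwdriver, 190 mm long, lying along its x, loose; leave alone.
- scanner: Grey and black hand scanner lying on its side, about 70 x 165 x 34 mm, loose; leave alone. Origin: underside, middle of the handle.
Not all that is in view belongs to the job. What is shaped like the insert_yellow but brown is not meant.

How it is judged:
On the way:
1. the yellow-ribbed insert stands flat in the dock's channel, clear of the stop's pad (x of insert_yellow in the frame of dock between -0.007 and 0.007 m and z of insert_yellow in the frame of dock between 0.008 and 0.0155 m and angle between insert_yellow's own z axis and vertical below 0.06 rad and angle between the y axis of insert_yellow and the y axis of dock, either way round below 0.1 rad and y of insert_yellow in the frame of dock between -0.09 and -0.003 m and value of joint stop below 0.002 m), for 0.1 s.
At the end, for the whole second after the job is handed in: Yellow insert flat on the channel floor (within 4 mm, tilt under 0.06 rad), within 7 mm and 0.10 rad of the centre line, still, held by the robot, pressing the pad in 8 to 16 mm with 5.2 to 11.8 N for the whole last second; the robot itself does not touch the pad (x of insert_yellow in the frame of dock between -0.007 and 0.007 m and z of insert_yellow in the frame of dock between 0.008 and 0.0155 m and angle between insert_yellow's own z axis and vertical below 0.06 rad and angle between the y axis of insert_yellow and the y axis of dock, either way round below 0.1 rad and value of joint stop between 0.008 and 0.016 m and contact force between insert_yellow and stop_pad between 5.2 and 11.8 N and y of insert_yellow in the frame of dock between 0.005 and 0.019 m and linear speed of insert_yellow below 0.01 m/s and contact force between any of the fingers, the arm and insert_yellow above 1 N and contact force between each of the arm, the fingers and stop_pad below 0.5 N); the arm keeps its last pose, push and grip.
It fails at once if the stop is driven hard into its end (over 20 N on the pad) (contact force between insert_yellow and stop_pad above 20 N or value of joint stop above 0.0202 m).
It fails at once if the blue insert, tube rack, screw tray, screwdriver or scanner is disturbed (moved over 25 mm) (distance of any of insert_blue, tube_rack, screw_tray, screwdriver, scanner from where it was at the start of the episode above 0.025 m).
It also fails if it takes over 45 s, if anything falls off the work surface, if the arm or the gripper's body presses on something with over 40 N, if the wrist force passes 120 N, or if a joint passes its speed limit or range.

ROBOT

A 6-joint arm with a two-finger parallel gripper is mounted at the origin on the work surface. World frame = base frame: x ahead of the robot, y to its left, z up, the work surface at z = 0. Lengths are in m, angles in rad, forces in N, time in s.
With the tool pointing down it reaches from about 0.25 to 0.725 m from the base axis. Payload 4 kg.
Tool frame: the origin (TCP) lies on the centre line of the jaws, within the pads' length; the fingertips stand 11 mm ahead of it and the grasp point (between the pads) lies 8 mm behind it; z points along the fingers, x is the direction in which the jaws open and shut, and the axes are right-handed (so a half turn about z gives the same grasp; the last joint's range is limited). The gripper opens to 85 mm and grips with 20 to 120 N. Pads are 22 mm wide; open, the fingers measure 114 mm over their backs; the gripper's body (76 mm by 85 mm) begins 54 mm behind the grasp point. The pads swing forward as they close: fully open they stand 13 mm farther back than shut.
Start: joints at [-1.16, 0.241, 0.005, 1.335, 0, 1.571], TCP at [0.2, -0.458, 0.242] pointing down, gripper open.
Joint ranges: [-2.72, 2.72], [-1.05, 1.87], [-1.09, 1.28], [-1.99, 2.15], [-1.42, 1.44], [-3.14, 3.14]. Speed limits (rad/s): [2.79, 2.79, 3.14, 3.14, 3.14, 3.14].

INTERFACE

Orientations are given as a unit quaternion [x, y, z, w].
In Python, from workcell import bot, viewer, order gives the robot as it stands. The module is installed in compiled form; this text tells all that it offers.
- The arm moves only by the tool send_rows, never from a script. Its argument "increments" is a list that holds one entry, the list of rows, each a list of 4 numbers: the shift along the tool's x, y, z in m, then the turn about the tool's z in degrees. A call has exactly 8 rows; each row shifts and turns the pose as measured when the row begins, along the tool's axes as they then stand; what a row does not reach is not made up. A row lasts 1/10 s, in which the tool goes at most 50 mm and 8.59 degrees, less where a joint would pass 70% of its speed; a pose out of reach is approached as far as the arm can. A call is refused whole if a number of a shift passes 0.05 or a number of a turn 8.59, either way. A call with a gripper value outside its range is refused whole. "hand" is the closure, from -1 (fully open) to 1 (shut), so that 0 is half open, set as the call begins (left out, the last holds). The fingers move at their own pace and stop on an object; the grip force is fixed at half the most. Time passes only in rows, so rows that do not move let the fingers close, or fill a call up. It gives the time, the measured TCP pose, the force and the opening at its end, in the units of the state.
- bot.get_obs(): the state, without advancing time (a new reading comes with each control period).
- viewer.camera(name): name is "side" or "top" or "wrist"; returns a dict with "image" (420x560x3 uint8, red, green, blue), "range_z" (420x560 float32, m along the optical axis (not along the pixel's ray), 0 where there is no reading), "camera_matrix" (3x3 intrinsics, pixels), "dist" ([k1, k2, p1, p2, k3] as OpenCV has them; the pictures are not rectified), "eye" and "rotation" of the camera in the world. Camera axes: x right, y down, z forward; pixel columns grow to the right and rows downward; lengths in m; the calibration is good to about 2 mm. A picture is of the moment at which its call begins.
- order.job_done(): hands the job in, once; it reports no verdict.
The state is a dict: "clock": time; "joint_pos": joint angles; "joint_vel": joint speeds; "tau": joint torques, N m; "eef_pos": TCP position; "tool_rot": TCP orientation; "ft_force": force on the tool from outside, world axes, zero at the start; "ft_torque": the same for the moment, N m; "grip_width": finger opening in m.
Only numpy, scipy, OpenCV 4.12 (cv2) and the standard library are available. Lean on these libraries where they do the work, as an engineer would, in place of code of your own. Each camera call takes 0.05 s, during which the arm holds its last target.

## Working session

There is one attempt and no reset: what is moved stays moved. The work goes in short steps, Python scripts to look and compute and a tool call to move; the robot and the scene stay as the last step left them, time stands still between calls to the robot, and variables do not carry over. Pictures are saved under pics/ and viewed, and the job is handed in when it is done.

Besides the shell and the picture viewer there is one more tool, called by a JSON object that holds its "method" and its "body". send_rows: Moves the arm, as the interface text tells. Its arguments: {"type":"object","properties":{"increments":{"type":"array","items":{"type":"array","items":{"type":"array","items":{"type":"number"}}}},"hand":{"type":"number"}},"required":["increments"]}

```bash
mkdir -p pics
cat > h.py <<'E'
import numpy as np,cv2
from workcell import bot,viewer,order
def cam(n,save=None):
    c=viewer.camera(n)
    if save: cv2.imwrite('pics/'+save,c['image'][:,:,::-1])
    return c
def ray(c,uv):
    p=cv2.undistortPoints(np.array(uv,float).reshape(-1,1,2),c['camera_matrix'],np.array(c['dist'],float)).reshape(-1,2)
    return np.c_[p,np.ones(len(p))]
def plane(c,uv,z):
    d=ray(c,uv)@np.array(c['rotation']).T; e=np.array(c['eye'])
    return e+d*((z-e[2])/d[:,2])[:,None]
def depth(c,uv):
    uv=np.array(uv).reshape(-1,2); zz=c['range_z'][uv[:,1].astype(int),uv[:,0].astype(int)]
    return np.array(c['eye'])+(ray(c,uv)*zz[:,None])@np.array(c['rotation']).T
E
python3 - <<'E'
from h import *
for n in ['top','side','wrist']:
    c=cam(n,n+'0.png'); print(n,c['eye'],c['rotation'],c['camera_matrix'],c['dist'])
print(bot.get_obs())
E
```

```text
top [ 0.38409083 -0.05319117  1.14596386] [ 0.70671093 -0.70459291  0.04399944 -0.04661055] [[382.04031818   0.         276.92793629]
 [  0.         382.04031818 205.17687032]
 [  0.           0.           1.        ]] [0.02460904 0.         0.         0.         0.        ]
side [0.39837354 0.88974008 0.90871368] [-0.06890855  0.90694938 -0.41514525  0.01867769] [[385.11753012   0.         281.99089711]
 [  0.         385.11753012 205.29408088]
 [  0.           0.           1.        ]] [-0.09529197  0.          0.          0.          0.        ]
wrist [ 0.26181373 -0.43067488  0.37239766] [ 0.82828098 -0.54379244 -0.07527236  0.11213593] [[310.10733279   0.         280.37091942]
 [  0.         310.10733279 209.98637303]
 [  0.           0.           1.        ]] [-0.0235926  0.         0.         0.         0.       ]
{'clock': 0.15, 'joint_pos': array([-1.15998862e+00,  2.41286874e-01,  4.02777000e-03,  1.33522643e+00,
       -2.65761122e-05,  1.57080387e+00]), 'joint_vel': array([ 4.23683026e-04, -2.83909676e-03,  4.39225878e-03, -2.17673938e-04,
        9.10624143e-05,  3.91323811e-04]), 'tau': array([ 1.14316859e-03, -3.72635114e+01,  2.52638823e+01,  1.23212318e-02,
        1.51143900e-04,  1.09471847e-05]), 'eef_pos': array([ 0.19947826, -0.45796714,  0.24159176]), 'tool_rot': array([ 8.36463407e-01, -5.48022131e-01, -7.13763919e-04, -4.51740039e-04]), 'ft_force': array([-0.64859322,  0.51029023, -0.46568647]), 'ft_torque': array([-0.01748175,  0.04149306,  0.00991332]), 'grip_width': 0.08526597370890333}
```

Rotation is a quaternion; I'll convert it.

Run:
```python
s=open('h.py').read()
s=s.replace("    if save:","    from scipy.spatial.transform import Rotation as R\n    c['rotation']=R.from_quat(c['rotation']).as_matrix()\n    if save:")
open('h.py','w').write(s)
```

```text
(no output)
```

View pics/top0.png

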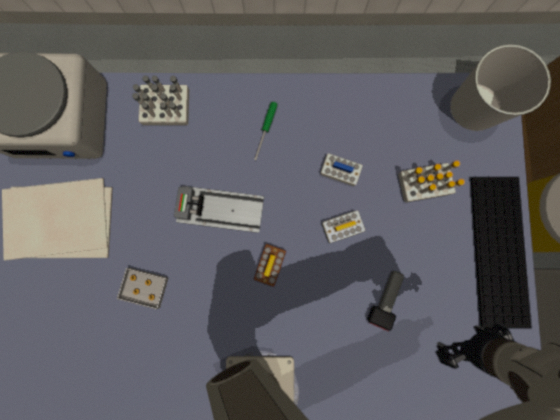

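View pics/side0.png

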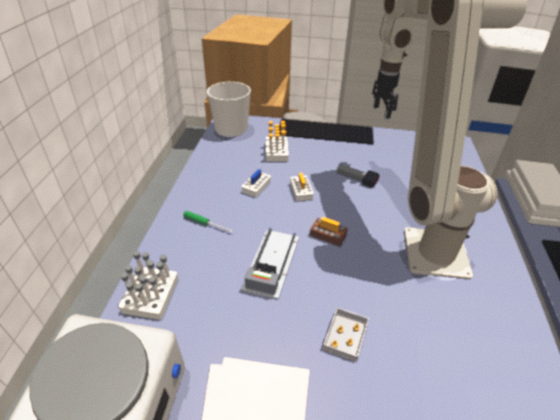

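The top view shows the white insert with the yellow rib at (344,226), the blue one at (342,169) and the brown decoy at (269,264). The dock is at (220,208), with the stop at its left end (184,203). Next I'll measure these.

Run:
```python
from h import *
c=cam('top'); im=c['image']; hsv=cv2.cvtColor(im,cv2.COLOR_RGB2HSV)
def blobs(m,box,minA=20):
    x0,y0,x1,y1=box; mm=np.zeros_like(m); mm[y0:y1,x0:x1]=m[y0:y1,x0:x1]
    cs,_=cv2.findContours(mm,cv2.RETR_EXTERNAL,cv2.CHAIN_APPROX_NONE)
    return [k for k in cs if cv2.contourArea(k)>minA]
def rep(name,k,z):
    P=plane(c,k.reshape(-1,2),z)[:,:2].astype(np.float32)
    r=cv2.minAreaRect(P*1000); m=cv2.moments(k); cen=plane(c,[[m['m10']/m['m00'],m['m01']/m['m00']]],z)[0]
    print(name,np.round(r[0],1),np.round(r[1],1),round(r[2],1),'cen',cen.round(4))
    print('   box',cv2.boxPoints(r).round(0).tolist())
y=cv2.inRange(hsv,(18,120,120),(35,255,255))
for k in blobs(y,(320,205,370,245)): rep('rib',k,.066)
w=cv2.inRange(hsv,(0,0,120),(180,60,255))
wy=w|y
for k in blobs(wy,(315,200,375,250),200): rep('blockY',k,.032)
# dock
for k in blobs(w,(170,175,270,240),100): rep('dock',k,.012)
big=cv2.resize(im[170:290,160:380],None,fx=3.5,fy=3.5,interpolation=cv2.INTER_CUBIC)
cv2.imwrite('pics/topz.png',big[:,:,::-1])
print(depth(c,[[344,226],[233,211],[250,211],[210,209],[184,203],[196,205]]).round(4))
```

```text
rib [ 467.1 -242.1] [13.3 58.5] 18.6 cen [ 0.4668 -0.2417  0.066 ]
   box [[451.0, -217.0], [470.0, -272.0], [483.0, -268.0], [464.0, -212.0]]
blockY [ 466.2 -245.1] [ 66.9 113. ] 19.3 cen [ 0.4661 -0.2452  0.032 ]
   box [[416.0, -203.0], [453.0, -309.0], [516.0, -287.0], [479.0, -181.0]]
dock [483.6 127.2] [251.8  38.6] 82.8 cen [0.473  0.1356 0.012 ]
   box [[449.0, 5.0], [487.0, -0.0], [518.0, 250.0], [480.0, 254.0]]
dock [515.4  84.4] [180.4  71.5] 83.0 cen [0.5152 0.0844 0.012 ]
   box [[469.0, -1.0], [540.0, -10.0], [562.0, 170.0], [491.0, 178.0]]
dock [568.5  98.5] [211.8  24.6] 87.6 cen [0.5692 0.1127 0.012 ]
   box [[552.0, -7.0], [576.0, -8.0], [585.0, 204.0], [561.0, 205.0]]
[[ 0.4644 -0.2384  0.068 ]
 [ 0.5126  0.0826  0.0106]
 [ 0.5125  0.0316  0.0121]
 [ 0.5186  0.1517  0.0091]
 [ 0.5296  0.2173  0.0607]
 [ 0.5233  0.1818  0.0654]]
```

View pics/topz.png

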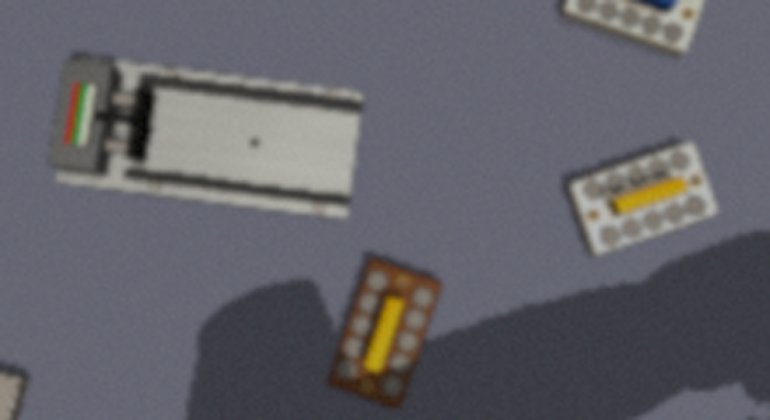

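Targets from this: rib centre at about (0.467, -0.2435) with its axis at 109°. The dock's y axis is at about 83°, with its origin near (0.520, 0.119). First I'll move over the rib.

{"method": "send_rows", "body": {"increments": [[[-0.011,-0.042,0.005,0],[-0.011,-0.042,0.005,0],[-0.011,-0.042,0.005,0],[-0.011,-0.042,0.005,0],[-0.011,-0.042,0.005,0],[-0.011,-0.042,0.005,0],[-0.011,-0.042,0.005,0],[-0.011,-0.042,0.005,0]]], "hand": -1}}

```text
clock: 1.0
eef_pos: [0.4786, -0.2417, 0.1992]
tool_rot: [0.832, -0.554, -0.0, 0.001]
ft_force: [0.7, -0.6, 0.5]
grip_width: 0.0854
```

{"method": "send_rows", "body": {"increments": [[[0,0,0,-8.5],[0,0,0,-8.5],[0,0,0,-8.5],[0,0,0,-8.5],[0,0,0,-8.5],[0,0,0,-8.5],[0,0,0,-8.5],[0,0,0,-8.5]]]}}

```text
clock: 1.8
eef_pos: [0.4829, -0.2343, 0.1946]
tool_rot: [1.0, 0.015, -0.003, -0.001]
ft_force: [-0.3, -0.6, 0.8]
grip_width: 0.0856
```

```bash
cat >> h.py <<'E'
from scipy.spatial.transform import Rotation as R
def todo(xyz,yaw):
    o=bot.get_obs(); M=R.from_quat(o['tool_rot']).as_matrix()
    d=M.T@(np.array(xyz)-o['eef_pos']); cur=np.degrees(np.arctan2(M[1,0],M[0,0]))
    t=-((yaw-cur+180)%360-180)
    print('t',round(o['clock'],2),'pos',o['eef_pos'].round(4),'yaw',round(cur,2),'tilt',M[:,2].round(4),'F',o['ft_force'].round(2),'w',round(o['grip_width'],4))
    print('tool-shift',d.round(4),'turn',round(t,2))
E
python3 -c "
from h import *
todo([.467,-.2435,.2],19)"
```

```text
t 1.8 pos [ 0.4829 -0.2343  0.1946] yaw 1.72 tilt [-0.0068  0.0029 -1.    ] F [-0.28 -0.55  0.81] w 0.0856
tool-shift [-0.0162  0.0088 -0.0053] turn -17.28
```

{"method": "send_rows", "body": {"increments": [[[-0.006,0.003,0.01,-6],[-0.004,0.006,0.01,-6],[-0.002,0.005,0.01,-5.3],[0,0,0.01,0],[0,0,0,0],[0,0,0,0],[0,0,0,0],[0,0,0,0]]]}}

```text
clock: 2.6
eef_pos: [0.4727, -0.2486, 0.1528]
tool_rot: [0.985, 0.17, -0.003, -0.003]
ft_force: [0.2, -0.7, 1.0]
grip_width: 0.0856
```

```bash
python3 -c "
from h import *
todo([.467,-.2435,.1],19)
c=cam('wrist','w1.png')
c2=cam('side','s1.png')"
```

```text
t 2.6 pos [ 0.4727 -0.2486  0.1528] yaw 19.61 tilt [-0.0077  0.0039 -1.    ] F [ 0.17 -0.72  1.01] w 0.0856
tool-shift [-0.0034 -0.0064  0.0528] turn 0.61
```

View pics/w1.png

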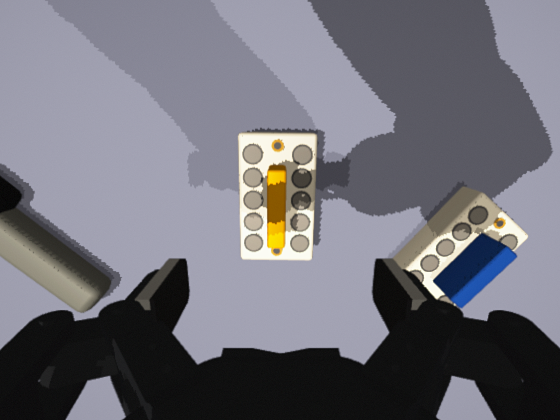

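The wrist view shows the yellow rib lined up at (277,208), midway between the jaws, with the blue insert clear on the right. I'll measure the rib more closely from here.

Run:
```python
from h import *
c=cam('wrist'); hsv=cv2.cvtColor(c['image'],cv2.COLOR_RGB2HSV)
m=cv2.inRange(hsv,(12,150,60),(35,255,255)); m=cv2.morphologyEx(m,cv2.MORPH_CLOSE,np.ones((5,5)))
cs,_=cv2.findContours(m,cv2.RETR_EXTERNAL,cv2.CHAIN_APPROX_NONE)
k=max(cs,key=cv2.contourArea); P=plane(c,k.reshape(-1,2),.066)[:,:2].astype(np.float32)
r=cv2.minAreaRect(P*1000); print(r)
w=cv2.inRange(hsv,(0,0,190),(180,60,255))|m; w[:,:225]=0;w[:,330:]=0;w[:115]=0;w[270:]=0
cs,_=cv2.findContours(w,cv2.RETR_EXTERNAL,cv2.CHAIN_APPROX_NONE)
k=max(cs,key=cv2.contourArea); P=plane(c,k.reshape(-1,2),.032)[:,:2].astype(np.float32)
r=cv2.minAreaRect(P*1000); print(r); x,y=r[0]
todo([x/1000,y/1000,.049],19)
```

```text
((466.9184875488281, -242.85675048828125), (13.131155014038086, 67.32720947265625), 18.853832244873047)
((466.5701599121094, -242.36114501953125), (62.723087310791016, 108.38694763183594), 18.65321922302246)
t 2.75 pos [ 0.4727 -0.2486  0.1527] yaw 19.63 tilt [-0.0076  0.0038 -1.    ] F [ 0.97  0.11 -0.28] w 0.0855
tool-shift [-0.003  -0.0073  0.1038] turn 0.63
```

{"method": "send_rows", "body": {"increments": [[[-0.002,-0.004,0.0,0.8],[-0.001,-0.003,0.015,0],[0,0,0.02,0],[0,0,0.02,0],[0,0,0.015,0],[0,0,0.01,0],[0,0,0,0],[0,0,0,0]]]}}

```text
clock: 3.55
eef_pos: [0.4676, -0.2421, 0.0731]
tool_rot: [0.987, 0.161, -0.001, -0.001]
ft_force: [0.1, -0.7, 0.5]
grip_width: 0.0853
```

```bash
python3 -c "
from h import *
todo([.4667,-.2425,.049],18.7)
c=cam('wrist','w2.png')"
```

```text
t 3.55 pos [ 0.4676 -0.2421  0.0731] yaw 18.57 tilt [-0.0027  0.0015 -1.    ] F [ 0.09 -0.71  0.49] w 0.0853
tool-shift [-0.0009  0.0002  0.0241] turn -0.13
```

View pics/w2.png

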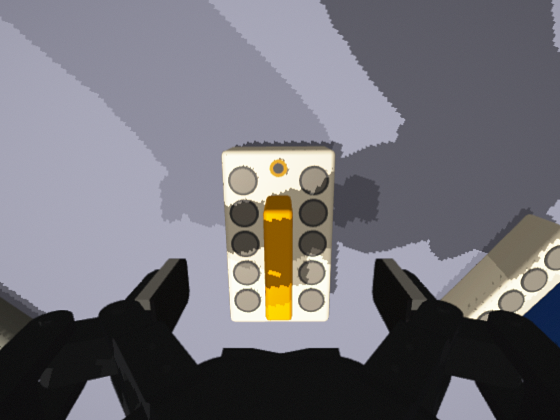

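The rib is centred (column 278) between the pads, and the blue insert is about 60 mm clear of the right finger. I'll go down and close.

{"method": "send_rows", "body": {"increments": [[[-0.001,0,0.01,0],[0,0,0.008,0],[0,0,0.004,0],[0,0,0,0],[0,0,0,0],[0,0,0,0],[0,0,0,0],[0,0,0,0]]]}}

```text
clock: 4.4
eef_pos: [0.4682, -0.2433, 0.0516]
tool_rot: [0.987, 0.161, 0.001, 0.0]
ft_force: [0.5, -0.6, 0.9]
grip_width: 0.0854
```

```bash
python3 -c "
from h import *
todo([.4667,-.2425,.049],18.7)"
```

```text
t 4.4 pos [ 0.4682 -0.2433  0.0516] yaw 18.55 tilt [ 1.4e-03 -6.0e-04 -1.0e+00] F [ 0.46 -0.61  0.93] w 0.0854
tool-shift [-0.0012 -0.0012  0.0026] turn -0.15
```

{"method": "send_rows", "body": {"increments": [[[-0.001,0.001,0.002,0],[0,0,0,0],[0,0,0,0],[0,0,0,0],[0,0,0,0],[0,0,0,0],[0,0,0,0],[0,0,0,0]]], "hand": 1}}

```text
clock: 5.2
eef_pos: [0.4678, -0.245, 0.0499]
tool_rot: [0.987, 0.161, 0.001, 0.001]
ft_force: [-0.5, -0.2, 0.0]
grip_width: 0.0127
```

```bash
python3 -c "
from h import *
todo([.4667,-.2425,.049],18.7)
c=cam('wrist','w3.png')"
```

```text
t 5.2 pos [ 0.4678 -0.245   0.0499] yaw 18.54 tilt [ 0.0022 -0.0011 -1.    ] F [-0.52 -0.25  0.01] w 0.0127
tool-shift [-0.0002 -0.0027  0.0008] turn -0.16
```

View pics/w3.png

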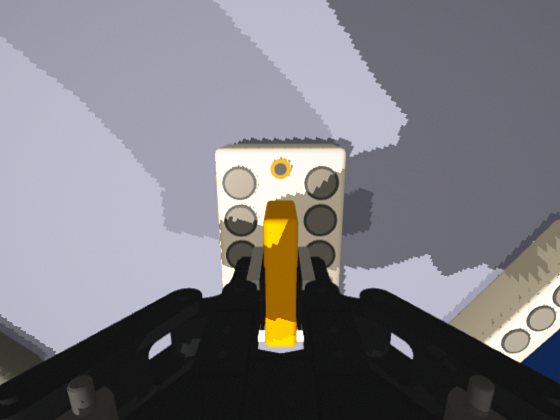

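The grip holds at 12.7 mm on the rib (rib visible at (281,270)). Now I'll lift, then carry it to the dock.

{"method": "send_rows", "body": {"increments": [[[0,0,-0.01,0],[0,0,-0.02,0],[0,0,-0.03,0],[0,0,-0.03,0],[0,0,-0.01,0],[0,0,0,0],[0,0,0,0],[0,0,0,0]]]}}

```text
clock: 6.05
eef_pos: [0.4638, -0.2427, 0.1503]
tool_rot: [0.987, 0.161, -0.003, -0.003]
ft_force: [-0.3, 0.2, -3.3]
grip_width: 0.0127
```

```bash
python3 -c "
from h import *
todo([.514,.074,.15],-7.0)"
```

```text
t 6.05 pos [ 0.4638 -0.2427  0.1503] yaw 18.56 tilt [-0.0077  0.0042 -1.    ] F [-0.32  0.22 -3.25] w 0.0127
tool-shift [ 0.1484 -0.2842  0.0012] turn 25.56
```

Lifted; the wrist reads 3.3 N, which matches the 0.3 kg insert.

{"method": "send_rows", "body": {"increments": [[[0.01,-0.019,0,0],[0.023,-0.044,0,0],[0.025,-0.047,0,0],[0.025,-0.047,0,0],[0.025,-0.047,0,0],[0.02,-0.038,0,0],[0.01,-0.02,0,0],[0,0,0,0]]]}}

```text
clock: 6.85
eef_pos: [0.5061, 0.049, 0.1385]
tool_rot: [0.987, 0.158, -0.013, -0.005]
ft_force: [-0.6, -0.8, -1.8]
grip_width: 0.0126
```

{"method": "send_rows", "body": {"increments": [[[0,0,0,5],[0,0,0,6],[0,0,0,6],[0,0,0,5],[0,0,0,3.5],[0,0,0,0],[0,0,0,0],[0,0,0,0]]]}}

```text
clock: 7.65
eef_pos: [0.4988, 0.0442, 0.1285]
tool_rot: [0.997, -0.072, -0.024, 0.001]
ft_force: [-0.5, 0.1, -2.4]
grip_width: 0.0129
```

```bash
python3 -c "
from h import *
todo([.514,.074,.15],-7.0)
cam('wrist','w4.png');cam('top','t4.png')"
```

```text
t 7.65 pos [0.4988 0.0442 0.1285] yaw -8.32 tilt [-4.730e-02  9.000e-04 -9.989e-01] F [-0.53  0.07 -2.38] w 0.0129
tool-shift [ 0.0097 -0.0315 -0.0221] turn -1.32
```

View pics/w4.png

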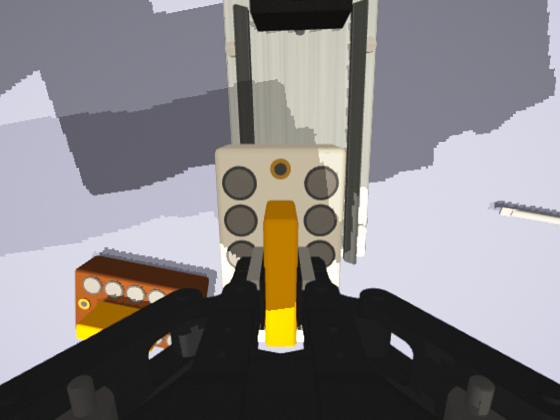

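View pics/t4.png

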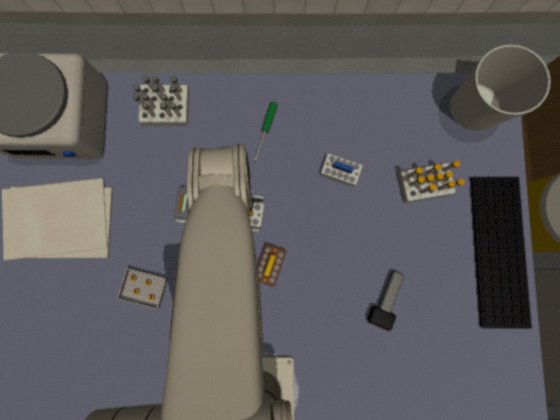

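The insert hangs over the channel, but the tool has picked up a 0.047 rad tilt. I'll go on in slow moves and watch how the tilt behaves.

{"method": "send_rows", "body": {"increments": [[[0,0,0,0],[0.0,-0.005,0,0],[0.0,-0.006,0,0],[0.0,-0.007,0,0],[0.0,-0.007,0,0],[0.0,-0.005,0,0],[0,0,0,0],[0,0,0,0]]]}}

```text
clock: 8.55
eef_pos: [0.5041, 0.078, 0.1289]
tool_rot: [0.997, -0.071, -0.023, 0.001]
ft_force: [-0.6, 0.7, -2.4]
grip_width: 0.013
```

```bash
python3 -c "
from h import *
todo([.514,.074,.15],-7.0);o=bot.get_obs();print(o['joint_pos'].round(4),o['tau'].round(2),o['joint_vel'].round(3))"
```

```text
t 8.55 pos [0.5041 0.078  0.1289] yaw -8.16 tilt [-0.0456  0.0015 -0.999 ] F [-0.56  0.65 -2.45] w 0.013
tool-shift [ 0.0093  0.0026 -0.0215] turn -1.16
[ 0.1487  0.3716 -0.1206  1.1235  0.0082  1.8617] [  0.13 -42.21  23.61   0.37   0.06   0.  ] [0.01  0.004 0.003 0.002 0.003 0.002]
```

Run:
```python
from h import *
c=cam('wrist','w5.png'); im=c['image']
g=cv2.cvtColor(im,cv2.COLOR_RGB2GRAY)
for r in [60,90,110,130]: print(r,g[r,215:385:2].tolist())
```

```text
60 [132, 132, 131, 132, 130, 171, 208, 205, 200, 201, 93, 74, 87, 119, 123, 153, 172, 202, 46, 23, 25, 22, 22, 22, 23, 23, 26, 26, 25, 28, 26, 26, 27, 26, 25, 28, 27, 27, 21, 31, 32, 28, 29, 29, 28, 27, 27, 28, 27, 26, 26, 27, 27, 28, 30, 26, 27, 27, 28, 25, 26, 27, 26, 28, 26, 27, 27, 53, 71, 65, 65, 66, 66, 65, 76, 200, 208, 207, 208, 156, 132, 131, 133, 133, 133]
90 [111, 102, 102, 100, 99, 97, 137, 158, 155, 151, 156, 50, 55, 55, 55, 54, 52, 54, 127, 159, 155, 159, 157, 159, 151, 155, 149, 152, 157, 160, 156, 157, 162, 204, 196, 200, 204, 204, 204, 206, 204, 206, 206, 206, 206, 210, 202, 203, 202, 204, 202, 202, 208, 213, 210, 206, 202, 205, 203, 203, 201, 204, 207, 205, 213, 214, 90, 76, 63, 64, 67, 66, 66, 67, 167, 198, 198, 196, 181, 131, 132, 132, 133, 134, 132]
110 [98, 100, 99, 98, 100, 100, 101, 149, 158, 152, 156, 64, 54, 54, 56, 53, 55, 56, 64, 156, 151, 157, 157, 160, 153, 153, 149, 151, 155, 159, 157, 159, 153, 156, 149, 150, 165, 207, 206, 205, 204, 205, 207, 208, 206, 208, 201, 203, 202, 203, 202, 203, 210, 212, 208, 205, 202, 205, 205, 201, 206, 203, 205, 208, 217, 193, 57, 75, 65, 65, 66, 65, 64, 96, 213, 211, 214, 203, 146, 132, 133, 134, 134, 133, 133]
130 [99, 99, 100, 100, 100, 100, 99, 130, 156, 156, 155, 151, 52, 54, 57, 54, 54, 53, 54, 152, 155, 152, 158, 160, 154, 150, 156, 150, 155, 157, 158, 157, 155, 154, 150, 152, 154, 156, 156, 155, 155, 154, 157, 157, 155, 156, 154, 153, 154, 170, 204, 207, 210, 209, 208, 206, 204, 205, 204, 202, 206, 207, 208, 209, 217, 159, 62, 63, 65, 66, 67, 66, 68, 175, 213, 214, 213, 170, 132, 134, 134, 133, 134, 133, 134]
```

View pics/w5.png

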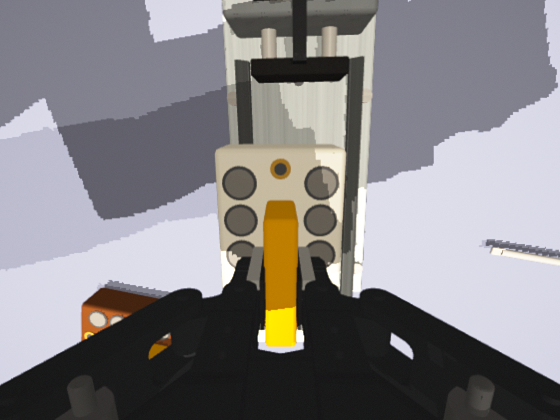

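The wrist view shows the base edges at columns 227 and 372, the guides' inner edges at 251 and 346, and the pad face across row 80. I'll project these.

Run:
```python
from h import *
c=cam('wrist'); g=cv2.cvtColor(c['image'],cv2.COLOR_RGB2GRAY).astype(float)
L=[];Rr=[]
# base outer edges: row-wise strongest gradient
def edge(r,a,b):
    row=cv2.GaussianBlur(g[r:r+1],(5,1),0)[0]; d=np.abs(np.gradient(row))[a:b]; return a+d.argmax()
BL=plane(c,[[edge(r,219,235),r] for r in range(105,140,3)],.012)[:,:2]
BR=plane(c,[[edge(r,363,380),r] for r in range(85,140,3)],.012)[:,:2]
GL=plane(c,[[edge(r,247,258),r] for r in range(88,140,3)],.012)[:,:2]
GR=plane(c,[[edge(r,341,351),r] for r in range(88,140,3)],.012)[:,:2]
def fit(P):
    v=cv2.fitLine((P*1000).astype(np.float32),cv2.DIST_HUBER,0,.01,.01).ravel(); s=np.sign(v[1]); return v[2:],v[:2]*s
for n,P in [('BL',BL),('BR',BR),('GL',GL),('GR',GR)]:
    p,v=fit(P); print(n,p.round(1),'dir',np.degrees(np.arctan2(v[1],v[0])).round(2), 'x at y=118.6:',round(p[0]+(118.6-p[1])*v[0]/v[1],1),'y=80',round(p[0]+(80-p[1])*v[0]/v[1],1))
# pad front top edge
print('pad', plane(c,[[251,81],[300,81],[347,80]],.055).round(4), depth(c,[[270,77],[330,77],[298,72]]).round(4))
# insert front edge at top z: insert y-front via depth
print('insert top', depth(c,[[225,155],[280,152],[335,155]]).round(4))
e=[[edge(r,210,225),r] for r in (165,180,200)]+[[edge(r,338,352),r] for r in (165,180,200)]
zt=depth(c,[[240,155]])[0,2]; print(e); print(plane(c,e,zt).round(4))
todo([.514,.074,.128],-7)
```

```text
BL [469.3 153.6] dir 83.22 x at y=118.6: 465.1 y=80 460.5
BR [574.3 142. ] dir 94.76 x at y=118.6: 576.3 y=80 579.5
GL [487.8 157.3] dir 82.09 x at y=118.6: 482.5 y=80 477.1
GR [558.6 146.3] dir 82.67 x at y=118.6: 555.0 y=80 550.1
pad [[0.4963 0.1738 0.055 ]
 [0.5262 0.1692 0.055 ]
 [0.5546 0.1656 0.055 ]] [[0.5077 0.1757 0.0452]
 [0.5467 0.1708 0.0374]
 [0.5256 0.1745 0.0549]]
insert top [[0.4852 0.1353 0.1124]
 [0.5111 0.1328 0.11  ]
 [0.5368 0.1276 0.1088]]
[[np.int64(215), 165], [np.int64(222), 180], [np.int64(216), 200], [np.int64(345), 165], [np.int64(344), 180], [np.int64(343), 200]]
[[0.4792 0.1312 0.1116]
 [0.4812 0.1236 0.1116]
 [0.4762 0.1141 0.1116]
 [0.5407 0.1226 0.1116]
 [0.5396 0.1155 0.1116]
 [0.5382 0.1058 0.1116]]
t 8.65 pos [0.5041 0.0777 0.1289] yaw -8.19 tilt [-0.0456  0.0016 -0.999 ] F [ 0.89 -0.06 -1.78] w 0.0129
tool-shift [0.0103 0.0022 0.0005] turn -1.19
```

The dock line agrees between guides and pad: origin about (0.518, 0.115), y axis at 82.5°, and pad front about 92 mm ahead of the insert centre. I'll shift across and descend to just above the guides.

{"method": "send_rows", "body": {"increments": [[[0.006,0,0,-0.7],[0.006,0,0,0],[0.001,0,0.02,0],[0.001,0,0.025,0],[0,0,0,0],[0,0,0,0],[0,0,0,0],[0,0,0,0]]]}}

```text
clock: 9.45
eef_pos: [0.5217, 0.0742, 0.0853]
tool_rot: [0.998, -0.066, -0.019, 0.0]
ft_force: [0.1, 1.2, -2.5]
grip_width: 0.0129
```

```bash
python3 -c "
from h import *
todo([.5145,.0755,.064],-7.5);o=bot.get_obs();print(o['joint_pos'].round(4))
cam('wrist','w6.png');cam('side','s6.png')"
```

```text
t 9.45 pos [0.5217 0.0742 0.0853] yaw -7.59 tilt [-0.0389  0.0019 -0.9992] F [ 0.07  1.16 -2.48] w 0.0129
tool-shift [-0.0064 -0.0005  0.0215] turn -0.09
[ 0.1372  0.4405 -0.1401  1.0285  0.0073  1.8402]
```

View pics/w6.png

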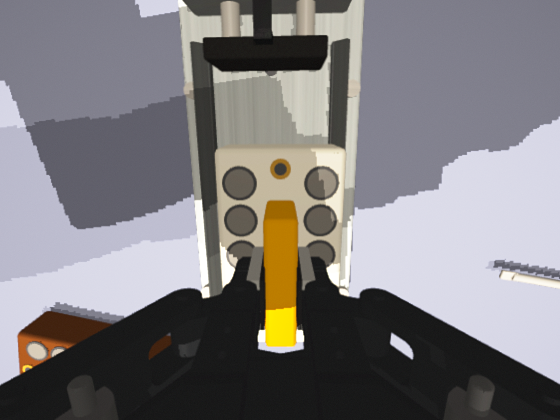

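View pics/s6.png

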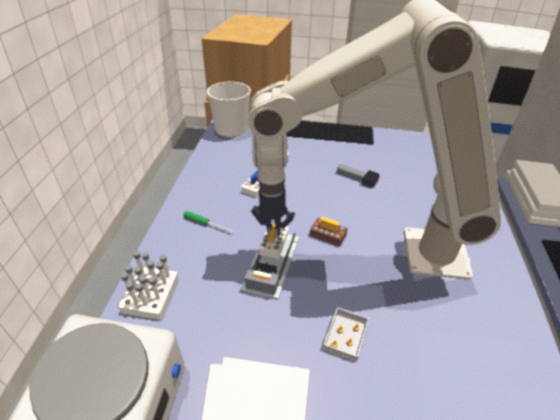

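The insert sits about 6 mm too far to +x (its right edge, column 344, is over the guide). I'll correct before lowering.

{"method": "send_rows", "body": {"increments": [[[-0.003,0,0,0],[-0.004,0,0,0],[0,0,0,0],[0,0,0,0],[0,0,0,0],[0,0,0,0],[0,0,0,0],[0,0,0,0]]]}}

```text
clock: 10.35
eef_pos: [0.5146, 0.0755, 0.0871]
tool_rot: [0.998, -0.066, -0.018, 0.0]
ft_force: [-1.2, 0.7, -3.0]
grip_width: 0.013
```

```bash
python3 -c "
from h import *
todo([.5145,.0755,.064],-7.5)
cam('wrist','w7.png')"
```

```text
t 10.35 pos [0.5146 0.0755 0.0871] yaw -7.56 tilt [-0.0362  0.0024 -0.9993] F [-1.22  0.68 -2.96] w 0.013
tool-shift [ 0.0007 -0.      0.0231] turn -0.06
```

View pics/w7.png

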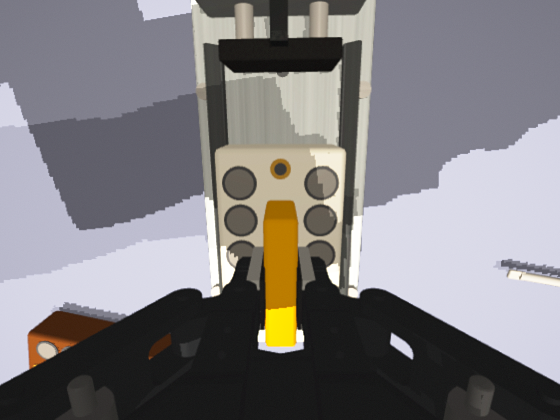

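The insert is now centred over the channel (edges at 216 and 345, pad at 220 to 342). I'll lower it.

{"method": "send_rows", "body": {"increments": [[[0,0,0.006,0],[-0.001,0,0.006,0],[0,0,0.005,0],[0,0,0,0],[0,0,0,0],[0,0,0,0],[0,0,0,0],[0,0,0,0]]]}}

```text
clock: 11.2
eef_pos: [0.5125, 0.0756, 0.068]
tool_rot: [0.998, -0.066, -0.019, 0.0]
ft_force: [-0.6, 0.3, -1.9]
grip_width: 0.0127
```

```bash
python3 -c "
from h import *
todo([.5145,.0755,.062],-7.5)
cam('wrist','w8.png')"
```

```text
t 11.2 pos [0.5125 0.0756 0.068 ] yaw -7.56 tilt [-0.0374  0.0022 -0.9993] F [-0.64  0.28 -1.91] w 0.0127
tool-shift [ 0.0022 -0.0001  0.0059] turn -0.06
```

View pics/w8.png

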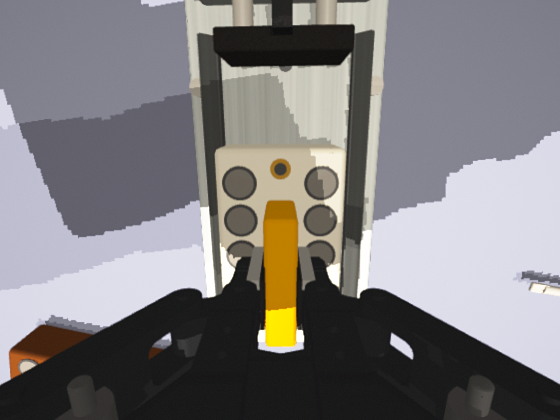

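{"method": "send_rows", "body": {"increments": [[[0.002,0,0.002,0],[0,0,0.002,0],[0,0,0.002,0],[0,0,0.001,0],[0,0,0,0],[0,0,0,0],[0,0,0,0],[0,0,0,0]]]}}

```text
clock: 12.05
eef_pos: [0.5151, 0.0754, 0.063]
tool_rot: [0.998, -0.066, -0.017, -0.0]
ft_force: [-0.3, -0.5, -0.2]
grip_width: 0.0131
```

```bash
python3 -c "
from h import *
todo([.5145,.0755,.062],-7.5)"
```

```text
t 12.05 pos [0.5151 0.0754 0.063 ] yaw -7.56 tilt [-0.0348  0.0026 -0.9994] F [-0.29 -0.49 -0.19] w 0.0131
tool-shift [-0.0006  0.      0.001 ] turn -0.06
```

The wrist load dropped from -2.5 N to about 0, so one edge has touched. I'll press gently so the floor levels the insert.

{"method": "send_rows", "body": {"increments": [[[0,0,0.001,0],[0,0,0.001,0],[0,0,0.001,0],[0,0,0.001,0],[0,0,0.001,0],[0,0,0,0],[0,0,0,0],[0,0,0,0]]]}}

```text
clock: 12.85
eef_pos: [0.5151, 0.0755, 0.0629]
tool_rot: [0.998, -0.066, -0.016, -0.0]
ft_force: [-1.4, 0.0, 1.0]
grip_width: 0.0131
```

```bash
python3 -c "
from h import *
todo([.5145,.0755,.062],-7.5);print(bot.get_obs()['ft_torque'].round(2))"
```

```text
t 12.85 pos [0.5151 0.0755 0.0629] yaw -7.56 tilt [-0.0323  0.0029 -0.9995] F [-1.4   0.04  1.02] w 0.0131
tool-shift [-0.0006  0.0001  0.0009] turn -0.06
[-0.06  0.13 -0.04]
```

{"method": "send_rows", "body": {"increments": [[[0,0,0.002,0],[0,0,0.003,0],[0,0,0.003,0],[0,0,0.004,0],[0,0,0.004,0],[0,0,0.004,0],[0,0,0.004,0],[0,0,0.004,0]]]}}

```text
clock: 13.65
eef_pos: [0.5144, 0.0756, 0.0623]
tool_rot: [0.998, -0.066, -0.01, -0.001]
ft_force: [-11.4, -0.8, 26.0]
grip_width: 0.0133
```

```bash
python3 -c "
from h import *
todo([.5145,.0755,.062],-7.5);print(bot.get_obs()['ft_torque'].round(2))
cam('wrist','w9.png')
c=cam('side','s9.png');cv2.imwrite('pics/s9z.png',cv2.resize(c['image'][180:310,220:340],None,fx=5,fy=4.6)[:,:,::-1])"
```

```text
t 13.65 pos [0.5144 0.0756 0.0623] yaw -7.55 tilt [-0.0196  0.0037 -0.9998] F [-11.39  -0.83  26.04] w 0.0133
tool-shift [0.0001 0.0001 0.0003] turn -0.05
[-0.41  1.98 -0.  ]
```

View pics/w9.png

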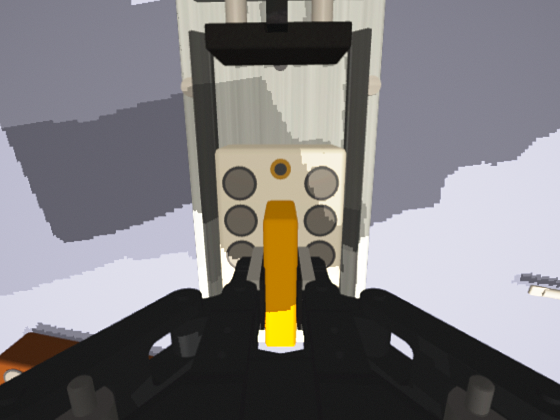

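View pics/s9z.png

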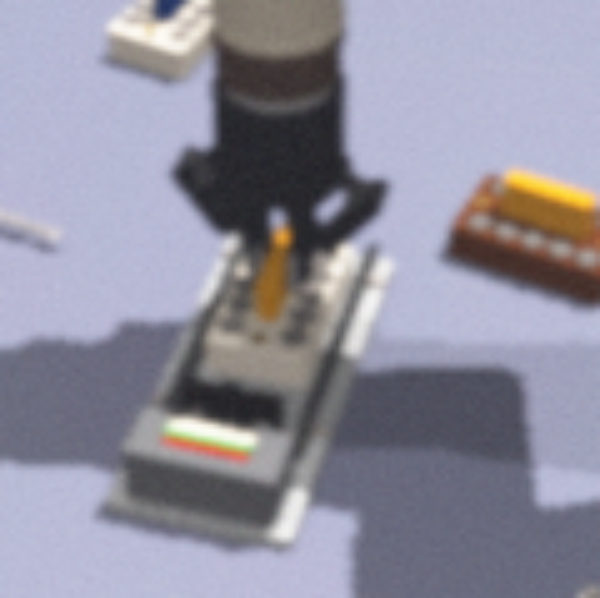

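Pressing levels it: tilt is down to 0.02 rad at 26 N, and the insert sits between the guides. One more press, then I'll relax.

{"method": "send_rows", "body": {"increments": [[[0,0,0.004,0],[0,0,0.004,0],[0,0,0.004,0],[0,0,0.004,0],[0,0,0.003,0],[0,0,0.002,0],[0,0,0.001,0],[0,0,0,0]]]}}

```text
clock: 14.55
eef_pos: [0.5139, 0.0755, 0.0623]
tool_rot: [0.998, -0.066, -0.004, -0.001]
ft_force: [-0.3, -0.3, -2.4]
grip_width: 0.013
```

```bash
python3 -c "
from h import *
todo([.5145,.0755,.062],-7.5);print(bot.get_obs()['ft_torque'].round(2))"
```

```text
t 14.55 pos [0.5139 0.0755 0.0623] yaw -7.54 tilt [-0.0071  0.0033 -1.    ] F [-0.35 -0.29 -2.4 ] w 0.013
tool-shift [ 0.0006 -0.      0.0003] turn -0.04
[-0.13  0.01 -0.03]
```

Tilt is now 0.007 rad and z is at floor height (62.3 mm against 61.9 expected). Next I'll slide towards the pad, which should be about 40 mm away.

{"method": "send_rows", "body": {"increments": [[[0,-0.004,0.0005,0],[0,-0.006,0.0005,0],[0,-0.006,0.0005,0],[0,-0.006,0.0005,0],[0,-0.005,0.0005,0],[0,-0.003,0.0005,0],[0,0,0,0],[0,0,0,0]]]}}

```text
clock: 15.35
eef_pos: [0.5206, 0.1006, 0.0622]
tool_rot: [0.998, -0.069, -0.001, 0.006]
ft_force: [-2.3, -2.7, 3.1]
grip_width: 0.0132
```

```bash
cat >> h.py <<'E'
def dk():
    o=bot.get_obs(); d=o['eef_pos'][:2]-[.5183,.1152]; a=np.radians(82.5); v=np.array([np.cos(a),np.sin(a)]); n=np.array([v[1],-v[0]])
    print('dock x,y of TCP',round(d@n,4),round(d@v,4),'Fy',round(o['ft_force'][:2]@v,2),'Fx',round(o['ft_force'][:2]@n,2))
E
python3 -c "
from h import *
todo([.5183,.1152,.062],-7.5);dk()
c=cam('wrist','w10.png')
c=cam('side');cv2.imwrite('pics/s10z.png',cv2.resize(c['image'][180:310,220:340],None,fx=5,fy=4.6)[:,:,::-1])"
```

```text
t 15.35 pos [0.5206 0.1006 0.0622] yaw -7.89 tilt [-0.0026 -0.011  -0.9999] F [-2.34 -2.72  3.05] w 0.0132
tool-shift [-0.0043 -0.0141  0.0001] turn -0.39
dock x,y of TCP 0.0042 -0.0141 Fy -3.0 Fx -1.96
```

View pics/w10.png

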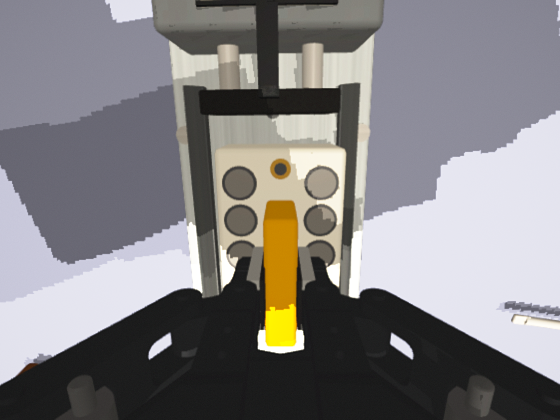

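The insert is now about 4 mm to the right, touching the right guide (Fx is -2 N), and roughly 12 mm from the pad. I'll recentre it and approach slowly.

{"method": "send_rows", "body": {"increments": [[[-0.002,-0.001,0,-0.4],[-0.003,-0.002,0,0],[-0.001,-0.002,0,0],[0,-0.002,0,0],[0,-0.002,0,0],[0,0,0,0],[0,0,0,0],[0,0,0,0]]]}}

```text
clock: 16.25
eef_pos: [0.5175, 0.1113, 0.0622]
tool_rot: [0.998, -0.065, 0.001, 0.005]
ft_force: [0.1, -2.2, 2.6]
grip_width: 0.0131
```

```bash
python3 -c "
from h import *
todo([.5183,.1152,.062],-7.5);dk()
c=cam('wrist','w11.png')"
```

```text
t 16.25 pos [0.5175 0.1113 0.0622] yaw -7.49 tilt [ 0.0012 -0.0109 -0.9999] F [ 0.13 -2.18  2.59] w 0.0131
tool-shift [ 0.0003 -0.0039  0.0002] turn 0.01
dock x,y of TCP -0.0003 -0.0039 Fy -2.14 Fx 0.41
```

View pics/w11.png

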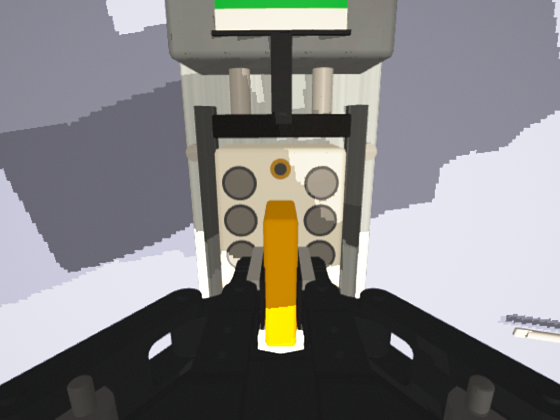

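Centred, with the pad edge (row 136) just ahead of the insert's front (row 148) and the pointer at row 33 at the start of the scale. I'll push in small steps.

{"method": "send_rows", "body": {"increments": [[[0,-0.002,0,0],[0,-0.002,0,0],[0,-0.002,0,0],[0,-0.002,0,0],[0,-0.002,0,0],[0,-0.002,0,0],[0,0,0,0],[0,0,0,0]]]}}

```text
clock: 17.1
eef_pos: [0.5187, 0.1211, 0.0625]
tool_rot: [0.998, -0.066, 0.001, 0.009]
ft_force: [-1.3, -4.4, 3.4]
grip_width: 0.0129
```

```bash
python3 -c "
from h import *
todo([.5183,.1152,.062],-7.5);dk()
c=cam('wrist','w12.png')"
```

```text
t 17.1 pos [0.5187 0.1211 0.0625] yaw -7.57 tilt [ 6.000e-04 -1.780e-02 -9.998e-01] F [-1.3  -4.4   3.37] w 0.0129
tool-shift [0.0004 0.0059 0.0006] turn -0.07
dock x,y of TCP -0.0004 0.0059 Fy -4.53 Fx -0.72
```

View pics/w12.png

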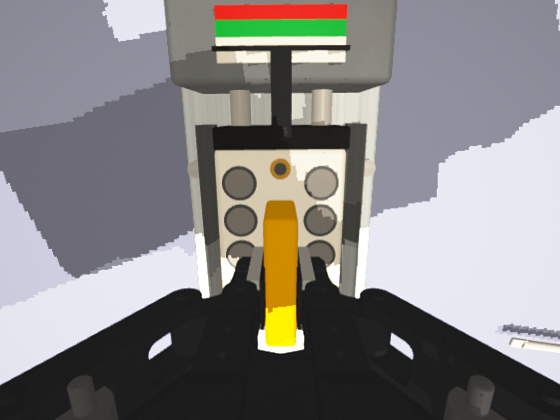

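The pointer is at row 48, about 5 mm into the white (white rows 62 to 37, green 37 to 20, red 20 to 5). About 7 mm more is needed; I'll add a slight downward bias to keep the insert flat.

{"method": "send_rows", "body": {"increments": [[[0,-0.002,0.001,0],[0,-0.002,0.001,0],[0,-0.002,0.001,0],[0,-0.002,0.001,0],[0,0,0,0],[0,0,0,0],[0,0,0,0],[0,0,0,0]]]}}

```text
clock: 17.95
eef_pos: [0.5186, 0.1217, 0.0633]
tool_rot: [0.998, -0.068, 0.001, 0.016]
ft_force: [-0.4, -3.7, 4.2]
grip_width: 0.0132
```

```bash
python3 -c "
from h import *
todo([.5183,.1152,.062],-7.5);dk()
c=cam('wrist','w13.png')"
```

```text
t 17.95 pos [0.5186 0.1217 0.0633] yaw -7.75 tilt [ 7.000e-04 -3.280e-02 -9.995e-01] F [-0.38 -3.71  4.16] w 0.0132
tool-shift [0.0006 0.0064 0.0015] turn -0.25
dock x,y of TCP -0.0006 0.0064 Fy -3.73 Fx 0.11
```

View pics/w13.png

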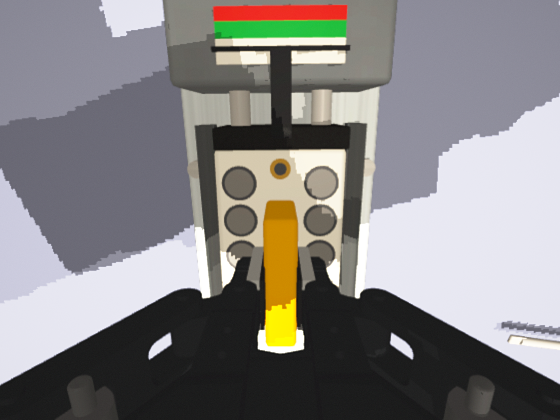

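The pointer barely moved, and the tool is pitching (tilt 0.033): many small loaded rows build up tilt. I'll back off the pad, level against the floor again, then push in one or two larger rows.

{"method": "send_rows", "body": {"increments": [[[0,0.005,0,0],[0,0.004,0.001,0],[0,0,0.003,0],[0,0,0.004,0],[0,0,0.004,0],[0,0,0.004,0],[0,0,0.004,0],[0,0,0.004,0]]]}}

```text
clock: 18.8
eef_pos: [0.518, 0.115, 0.0617]
tool_rot: [0.998, -0.066, 0.006, 0.01]
ft_force: [-8.4, -3.0, 29.8]
grip_width: 0.013
```

```bash
python3 -c "
from h import *
todo([.5183,.1152,.062],-7.5);dk()
c=cam('wrist','w14.png')"
```

```text
t 18.8 pos [0.518  0.115  0.0617] yaw -7.57 tilt [ 0.0114 -0.0205 -0.9997] F [-8.41 -2.97 29.78] w 0.013
tool-shift [ 0.0003 -0.0003 -0.0003] turn -0.07
dock x,y of TCP -0.0002 -0.0003 Fy -4.04 Fx -7.95
```

Tilt is down to 0.02 and the insert is flat on the floor (z 61.7 mm). Now a single firm push row, then hold.

{"method": "send_rows", "body": {"increments": [[[0,-0.002,0,0],[0,-0.012,0.001,0],[0,0,0,0],[0,0,0,0],[0,0,0,0],[0,0,0,0],[0,0,0,0],[0,0,0,0]]]}}

```text
clock: 19.65
eef_pos: [0.519, 0.1258, 0.0621]
tool_rot: [0.998, -0.067, 0.007, 0.014]
ft_force: [-1.2, -2.6, 6.3]
grip_width: 0.0132
```

```bash
python3 -c "
from h import *
todo([.5183,.1152,.062],-7.5);dk()
c=cam('wrist','w15.png')"
```

```text
t 19.65 pos [0.519  0.1258 0.0621] yaw -7.66 tilt [ 0.0112 -0.0292 -0.9995] F [-1.17 -2.59  6.32] w 0.0132
tool-shift [0.0007 0.0106 0.0004] turn -0.16
dock x,y of TCP -0.0007 0.0106 Fy -2.72 Fx -0.82
```

View pics/w15.png

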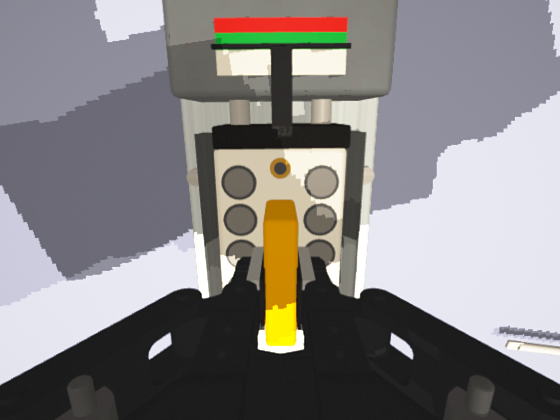

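The pointer (row 46) has just reached the green's lower edge, at about 9.5 mm, and the insert is still centred. One more small push.

{"method": "send_rows", "body": {"increments": [[[0,-0.006,0.001,0],[0,0,0,0],[0,0,0,0],[0,0,0,0],[0,0,0,0],[0,0,0,0],[0,0,0,0],[0,0,0,0]]]}}

```text
clock: 20.5
eef_pos: [0.5193, 0.1264, 0.0628]
tool_rot: [0.997, -0.068, 0.006, 0.021]
ft_force: [-0.6, -3.3, 5.1]
grip_width: 0.0127
```

```bash
python3 -c "
from h import *
todo([.5183,.1152,.062],-7.5);dk()
c=cam('wrist','w16.png')
g=c['image']; 
for r in range(5,100,2): print(r,g[r,225].tolist(),end=' ')
c=cam('side');cv2.imwrite('pics/s16z.png',cv2.resize(c['image'][180:310,220:340],None,fx=5,fy=4.6)[:,:,::-1])"
```

```text
t 20.5 pos [0.5193 0.1264 0.0628] yaw -7.79 tilt [ 0.0094 -0.0423 -0.9991] F [-0.59 -3.3   5.05] w 0.0127
tool-shift [0.0006 0.0112 0.0012] turn -0.29
dock x,y of TCP -0.0005 0.0113 Fy -3.35 Fx -0.15
5 [134, 130, 125] 7 [134, 131, 125] 9 [134, 131, 125] 11 [134, 133, 126] 13 [134, 133, 126] 15 [135, 131, 125] 17 [134, 135, 128] 19 [218, 90, 84] 21 [238, 38, 30] 23 [237, 40, 31] 25 [238, 40, 31] 27 [238, 39, 29] 29 [238, 40, 31] 31 [239, 42, 32] 33 [245, 55, 32] 35 [32, 190, 59] 37 [32, 190, 60] 39 [29, 175, 54] 41 [28, 176, 54] 43 [29, 163, 53] 45 [34, 37, 32] 47 [29, 27, 27] 49 [20, 66, 27] 51 [112, 165, 101] 53 [218, 205, 182] 55 [216, 205, 181] 57 [216, 204, 181] 59 [216, 204, 181] 61 [217, 205, 181] 63 [217, 205, 180] 65 [216, 205, 179] 67 [217, 206, 179] 69 [216, 206, 180] 71 [215, 205, 179] 73 [216, 204, 180] 75 [217, 205, 181] 77 [146, 139, 124] 79 [98, 98, 93] 81 [101, 97, 95] 83 [100, 97, 92] 85 [101, 98, 94] 87 [102, 99, 95] 89 [98, 96, 92] 91 [97, 96, 91] 93 [94, 92, 88] 95 [88, 87, 82] 97 [82, 80, 75] 99 [77, 76, 72]
```

View pics/w16.png

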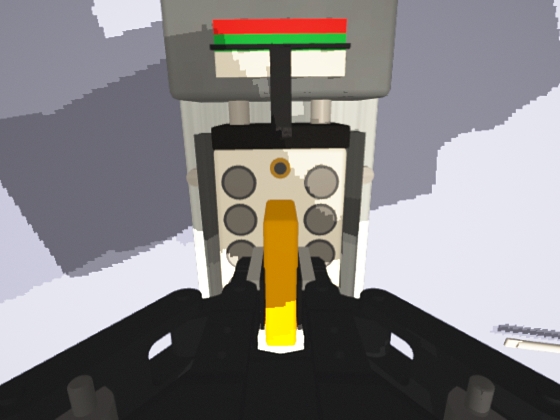

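View pics/s16z.png

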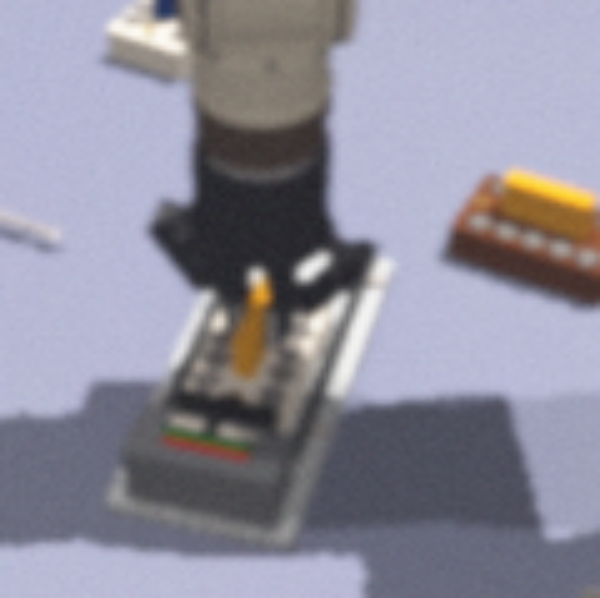

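The pointer spans rows 45 to 49, inside the green (rows 51 to 34), so about 10 mm in. The pushing has pitched the tool to 0.042 rad, so first I'll check whether the insert itself is tilted.

Run:
```python
from h import *
c=cam('wrist')
def pl(b,zlo,zhi):
    P=[]
    for (x0,y0,x1,y1) in b:
        uv=np.array([[u,v] for u in range(x0,x1) for v in range(y0,y1)]); P.append(depth(c,uv))
    P=np.vstack(P); P=P[(P[:,2]>zlo)&(P[:,2]<zhi)]
    A=np.c_[P[:,:2]-P[:,:2].mean(0),np.ones(len(P))]; s=np.linalg.lstsq(A,P[:,2],rcond=None)[0]
    print(len(P),'slope x,y',s[:2].round(4),'z',s[2].round(4),'res',np.std(P[:,2]-A@s).round(4))
pl([(220,152,260,163),(298,152,342,163),(262,185,300,197),(222,204,256,207),(304,204,340,207)],.03,.06)
pl([(232,20,330,30),(220,60,262,72)],.05,.07)  # scale top
```

```text
1585 slope x,y [ 0.0069 -0.0183] z 0.0436 res 0.0006
1478 slope x,y [ 0.0003 -0.0019] z 0.0603 res 0.0007
```

Only about 0.018 rad of tilt reaches the insert (its top plane slopes -0.018 along y and 0.007 along x), which is well within limits. One more modest push should bring it nearer mid-green, about 8 N.

{"method": "send_rows", "body": {"increments": [[[0,-0.008,0.002,0],[0,0,0,0],[0,0,0,0],[0,0,0,0],[0,0,0,0],[0,0,0,0],[0,0,0,0],[0,0,0,0]]]}}

```text
clock: 21.45
eef_pos: [0.5199, 0.1273, 0.0626]
tool_rot: [0.997, -0.07, 0.006, 0.029]
ft_force: [-1.8, -2.6, 6.3]
grip_width: 0.0129
```

Run:
```python
from h import *
todo([.5183,.1152,.062],-7.5);dk()
c=cam('wrist','w17.png')
def pl(b,zlo,zhi):
    P=[]
    for (x0,y0,x1,y1) in b:
        uv=np.array([[u,v] for u in range(x0,x1) for v in range(y0,y1)]); P.append(depth(c,uv))
    P=np.vstack(P); P=P[(P[:,2]>zlo)&(P[:,2]<zhi)]
    A=np.c_[P[:,:2]-P[:,:2].mean(0),np.ones(len(P))]; s=np.linalg.lstsq(A,P[:,2],rcond=None)[0]
    print(len(P),'slope x,y',s[:2].round(4),'z',s[2].round(4),'res',np.std(P[:,2]-A@s).round(4))
pl([(220,152,260,163),(298,152,342,163),(262,185,300,197),(222,204,256,207),(304,204,340,207)],.03,.06)
g=c['image']
for r in range(15,82,2): print(r,g[r,225].tolist(),end=' ')
```

```text
t 21.45 pos [0.5199 0.1273 0.0626] yaw -7.97 tilt [ 0.0082 -0.0592 -0.9982] F [-1.83 -2.57  6.33] w 0.0129
tool-shift [0.0001 0.0121 0.0013] turn -0.47
dock x,y of TCP -0.0 0.0122 Fy -2.79 Fx -1.47
1581 slope x,y [ 0.0021 -0.0178] z 0.0435 res 0.0006
15 [133, 130, 124] 17 [133, 131, 125] 19 [136, 131, 124] 21 [232, 62, 54] 23 [238, 40, 30] 25 [238, 40, 30] 27 [238, 42, 32] 29 [229, 36, 27] 31 [230, 36, 29] 33 [229, 35, 27] 35 [192, 49, 25] 37 [16, 145, 45] 39 [20, 138, 43] 41 [22, 140, 44] 43 [21, 124, 39] 45 [29, 27, 27] 47 [28, 26, 26] 49 [21, 65, 26] 51 [19, 139, 41] 53 [142, 170, 118] 55 [216, 204, 179] 57 [215, 204, 178] 59 [214, 202, 179] 61 [214, 203, 178] 63 [213, 202, 177] 65 [214, 202, 177] 67 [215, 203, 177] 69 [214, 202, 175] 71 [213, 202, 176] 73 [214, 202, 176] 75 [213, 202, 177] 77 [216, 204, 179] 79 [161, 151, 134] 81 [97, 95, 90]
```

View pics/w17.png

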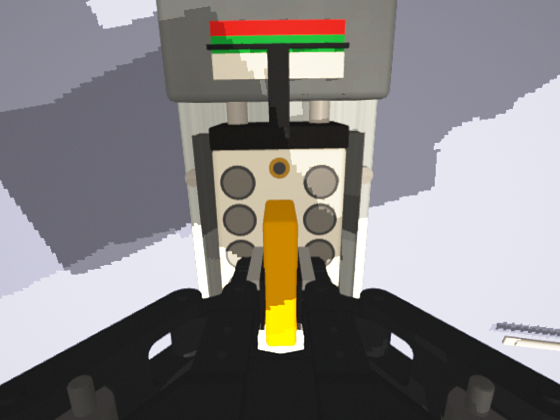

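The pointer (rows 44 to 49, green 53 to 35) reads about 11.2 mm, so roughly 7.9 N. The insert tilts about 0.018 rad, is centred, and sits on the floor. A quick steadiness check, then I'll hand it in.

Run:
```python
from h import *
for i in range(6):
    c=cam('wrist'); col=c['image'][:,225].astype(int)
    k=[r for r in range(36,60) if col[r].max()<60]; gr=[r for r in range(20,70) if col[r,1]>col[r,0]+40]
    print('pointer',min(k),max(k),'green',min(gr),max(gr),bot.get_obs()['eef_pos'].round(4))
print(abs(bot.get_obs()['joint_vel']).max().round(4))
t=viewer.camera('top')['image']; cv2.imwrite('pics/tend.png',t[:,:,::-1])
```

```text
pointer 44 48 green 36 53 [0.5199 0.1273 0.0626]
pointer 44 48 green 36 53 [0.5199 0.1273 0.0626]
pointer 44 48 green 36 53 [0.5199 0.1273 0.0626]
pointer 44 48 green 36 53 [0.5199 0.1273 0.0626]
pointer 44 48 green 36 53 [0.5199 0.1273 0.0626]
pointer 44 48 green 36 53 [0.5199 0.1273 0.0626]
0.0017
```

View pics/tend.png

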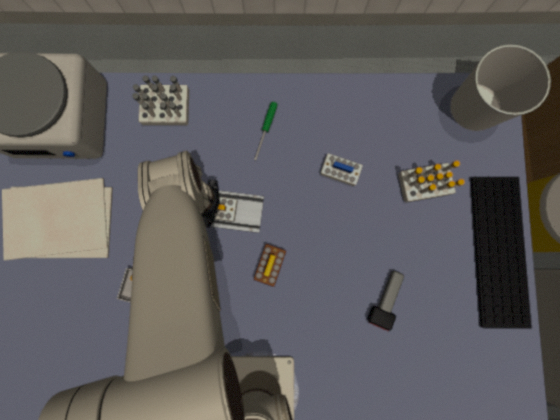

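The pointer is steady in the green, and the other items I can see (blue insert (342,169), rack, screwdriver, scanner) are where they started.

```bash
python3 -c "
from h import *
print(order.job_done());todo([.5183,.1152,.062],-7.5)"
```

```text
the job is handed in; nothing more can be done
None
the job is handed in; nothing more can be done
```

The yellow-ribbed insert is in the dock channel, pressed against the stop and still held, with the pointer steady in the green. The job was handed in at about 22 s of the 45 s allowed; no verdict is reported.

**How it went:** I picked it up by the rib, set it down in the channel about 40 mm short of the pad, and pressed it lightly to level it. Sliding it up in many small steps pitched the gripper and stalled. I backed off, levelled it again and finished with a few larger pushes, each followed by a hold.

**Last checks:**
- **Pointer:** it covered rows 44–48 inside the green (rows 36–53) and was unchanged over six pictures. That is about 11 mm in, or roughly 8 N by the spring rate.
- **Insert:** it is on the channel floor within about 1 mm, tilted about 0.018 rad, near the centre line, and not moving.
- **Other items:** the blue insert, rack, screwdriver and scanner look unmoved in the top view. The screw tray was partly hidden by the arm, so I saw only its edge, but nothing went near it.

**Did not agree:**
- **Wrist force:** it read only about 3 N along the channel against the 8 N expected. I put this down to floor friction carrying part of the load and to sensor noise, and relied on the pointer.
- **Gripper tilt:** the gripper ended pitched 0.059 rad. The measured tilt of the insert itself is much smaller, because the rib slipped slightly in the pads.

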